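# Set the take-along dial to the key and sound the chime

## Task

Nobody should leave without their keys: push the pointer of the reminder dial round with a finger against the side of its arm until its long end points at the middle of the key emblem. Then, with the pointer left there, press the chime button beside the dial all the way down and let it come back up. Do not pinch the pointer's arm, and leave the bowl, sunglasses cases, glass dome and keyring where they are.

Things in the scene. Friction and masses are not known exactly. Their poses are not given: they have to be found in the camera images.
- dial: Reminder dial: flat round wooden disc, 280 mm across, 12 mm thick, lying fixed on the console top. Origin: centre of its underside, on the pointer's vertical pivot axis; z up. Four badges stand around it, 70 degrees from one to the next with a wider empty gap of 150 degrees about its -x side; which emblem sits at which place varies.
- pivot (a point): Point on the pointer's vertical pivot axis at mid-height of the arm, 30 mm above the console top. The round hub there is 34 mm across and reaches 45 mm above the console top. From it run the long arm, 21 mm wide, 18 to 42 mm above the console top, its tapering tip 86 mm from the pivot, and behind the hub a short tail with a round counterweight, ending 55 mm from the pivot.
- pointer (a joint): Pointer angle (rad) about the dial's z axis, counter-clockwise from above positive; 0 when the long end points along the dial's +x; not wrapped. Turns either way without a stop for over a full turn; friction (about 1 N at 60 mm from the pivot) keeps it where it is left. Dark wood. It starts in the gap without badges.
- aim (a point): The point that the pointer points at: on the line of its long arm, 112 mm from the pivot (26 mm beyond the tip), 30 mm above the console top. It lies over a badge's centre when the pointer points squarely at that badge.
- pointer_mid (a point): Point inside the pointer's long arm on its centre line, 60 mm from the pivot and 30 mm above the console top. The arm's upright sides to push on are 10.5 mm to either side of it; they run straight from the hub to 68 mm from the pivot, then taper to the tip. The arm is in two halves, left and right, split lengthwise with a 1 mm gap, and turns as one.
- key_badge: Round white ceramic badge, 48 mm across, 5 mm thick, fixed on the dial with its centre 112 mm from the dial's centre; raised 4 mm dark steel emblem: a key (ring-shaped bow, straight shank 25 mm long, two teeth). Origin: centre of its underside, 12 mm above the console top.
- glasses_badge: Round white ceramic badge, 48 mm across, 5 mm thick, fixed on the dial with its centre 112 mm from the dial's centre; raised 4 mm dark steel emblem: a pair of sunglasses (two round lenses and a bridge). Origin: centre of its underside, 12 mm above the console top.
- umbrella_badge: Round white ceramic badge, 48 mm across, 5 mm thick, fixed on the dial with its centre 112 mm from the dial's centre; raised 4 mm dark steel emblem: an open umbrella with a hooked stick. Origin: centre of its underside, 12 mm above the console top.
- house_badge: Round white ceramic badge, 48 mm across, 5 mm thick, fixed on the dial with its centre 112 mm from the dial's centre; raised 4 mm dark steel emblem: a house with a gable roof. Origin: centre of its underside, 12 mm above the console top.
- chime_base: Round wooden housing of the chime button, 56 mm across, 12 mm high, fixed on the console top to the left or the right of the dial. Origin: centre of its underside.
- chime_top (a point): Centre of the top face of the round steel chime button, 40 mm across, 22 mm above the console top; it stands 10 mm proud of its housing and is pressed straight down.
- chime (a joint): Travel of the chime button, m: 0 up, 0.006 fully down (takes 5 N; it counts as pressed beyond 0.004); a spring brings it back.
- bowl: Blush ceramic bowl, 116 mm across, 55 mm high, loose, on the other side of the dial from the button. Origin: centre of its underside. Leave alone.
- case_low: Hard plastic sunglasses case, 65 x 160 x 42 mm, lying flat beyond the dial, the lower of two. Origin: centre of its underside. Leave alone.
- case_top: The same kind of case, stacked on the lower one. Leave alone.
- dome: Small glass dome on a wooden foot, 104 mm across, 122 mm high with its knob, beyond the dial. Origin: centre of its underside. Leave alone.
- keyring: Steel ring, 36 mm across, with three keys fanned towards its +x, 70 mm long from its origin, lying flat. Origin: centre of the ring, underside. Leave alone.
There are look-alikes about, which are no part of the job. Several things look just like the chime_base: the one meant starts farthest to the robot's left.

How it is judged:
By the outcome, as a careful person would: the job done as asked, in the order asked, and still so for the second after the job is handed in, with the robot touching nothing.
It also fails if it takes over 54 s, if anything falls off the work surface, if the arm or the gripper's body presses on something with over 40 N, if the wrist force passes 120 N, or if a joint passes its speed limit or range.

## Robot

A 6-joint arm with a two-finger parallel gripper is mounted at the origin on the work surface. World frame = base frame: x ahead of the robot, y to its left, z up, the work surface at z = 0. Lengths are in mm, angles in rad, forces in N, time in s.
With the tool pointing down it reaches from about 350 to 875 mm from the base axis. Payload 4.2 kg.
Tool frame: the origin (TCP) lies on the mounting face of the last link; the fingertips stand 173 mm ahead of it and the grasp point (between the pads) lies 155 mm ahead of it; z points along the fingers, y is the line along which they close (so a half turn about z gives the same grasp; the last joint's range is limited). The gripper opens to 85 mm and grips with 20 to 120 N. Pads are 22 mm wide; open, the fingers measure 114 mm over their backs; the gripper's body (76 mm by 85 mm) begins 54 mm behind the grasp point. The pads swing forward as they close: fully open they stand 13 mm farther back than shut.
Start: joints at [-1.005, 0.385, 0.008, 0, -1.194, -0.259], TCP at [188.772, -595.79, 404.712] pointing down, gripper open.
Joint ranges: [-3.14, 3.14], [-1.21, 2.06], [-1.07, 1.41], [-3.16, 2.05], [-2.99, -0.16], [-3.1, 3.1]. Speed limits (rad/s): [2.79, 2.79, 3.14, 3.14, 3.14, 3.14].

## Interface

Orientations are given as a unit quaternion [x, y, z, w].
In Python, from bench import arm gives the robot as it stands. The module is installed in compiled form; this text tells all that it offers.
- The arm moves only by the tool move_arm, never from a script. Its arguments are lists of equal length, an entry for each row: "fingers": the finger opening in mm, from 0 to 85.4; "travel": the shift along the tool's x, y, z in mm, a list of three; "dr": the turn, a rotation vector about the tool's x, y, z in rad, a list of three. A call has 1 to 10 rows; each row is the pose to reach, as a shift and turn from the pose commanded when the call began, along the tool's axes at that moment; what a row does not reach only later rows make up. A row lasts 1/10 s, in which the tool goes at most 50 mm and 8.59 degrees, less where a joint would pass 70% of its speed; a pose out of reach is approached as far as the arm can. A call with a gripper value outside its range is refused whole. The fingers move at their own pace and stop on an object; the grip force is fixed at half the most. Time passes only in rows, so rows that repeat a pose let the fingers close. It gives the time, the measured TCP pose, the force, the opening and the grip force at its end, in the units of the state.
- arm.read_state(): the state, without advancing time (a new reading comes with each control period).
- arm.get_image(name): name is "side" or "top"; returns the picture (384x512x3 uint8, red, green, blue); there is no depth.
- arm.camera_model(name): a dict with "intrinsics" (3x3 intrinsics, pixels), "pose" (4x4, takes a point from camera to world coordinates). Camera axes: x right, y up, looking along -z (the intrinsics and any distortion apply to the point x, -y, -z); pixel columns grow to the right and rows downward; lengths in mm; the calibration is good to about 2 mm. A picture is of the moment at which its call begins. camera_model takes no time and is no camera call.
- arm.job_done(): hands the job in; it is judged then, once.
The state is a dict: "clock": time; "joints": joint angles; "joint_vel": joint speeds; "joint_efforts": joint torques, N m; "position": TCP position; "ee_rot": TCP orientation; "contact_force": force on the tool from outside, world axes, zero at the start; "wrist_torque": the same for the moment, N m; "gripper_width": finger opening in mm; "grasp_force": force on a finger pad.
Only numpy, scipy, OpenCV 4.12 (cv2) and the standard library are available. Lean on these libraries where they do the work, as an engineer would, in place of code of your own. Each camera call takes 0.05 s, during which the arm holds its last target. There are 200 camera calls.

## Working session

There is one attempt and no reset: what is moved stays moved. The work goes in short steps, Python scripts to look and compute and a tool call to move; the robot and the scene stay as the last step left them, time stands still between calls to the robot, and variables do not carry over. Pictures are saved under pics/ and viewed, at most 10 in all, crops included, and the job is handed in when it is done.

Besides the shell and the picture viewer there is one more tool, called after ">>>" by a JSON object that holds its "fn" and its "kwargs". move_arm: Moves the arm, as the interface text tells. Its arguments: {"type":"object","properties":{"fingers":{"type":"array","items":{"type":"number"}},"travel":{"type":"array","items":{"type":"array","items":{"type":"number"}}},"dr":{"type":"array","items":{"type":"array","items":{"type":"number"}}}},"required":["fingers","travel","dr"]}

```bash
mkdir -p pics; python3 - <<'E'
from bench import arm
import cv2,numpy as np
np.set_printoptions(precision=4,suppress=True)
for n in("top","side"):
    im=arm.get_image(n); cv2.imwrite(f"pics/{n}0.png",cv2.resize(im[:,:,::-1],(800,600),interpolation=cv2.INTER_CUBIC)); cv2.imwrite(f"pics/{n}raw.png",im[:,:,::-1])
    m=arm.camera_model(n); print(n,m)
s=arm.read_state(); print(s)
E
```

```text
top {'intrinsics': array([[379.946 ,   0.    , 249.978 ],
       [  0.    , 379.946 , 187.0156],
       [  0.    ,   0.    ,   1.    ]]), 'pose': array([[   0.021 ,    0.9921,   -0.1239,  438.2358],
       [  -0.9998,    0.0204,   -0.0062,  -12.3106],
       [  -0.0037,    0.124 ,    0.9923, 1007.6276],
       [   0.    ,    0.    ,    0.    ,    1.    ]])}
side {'intrinsics': array([[382.6709,   0.    , 255.5114],
       [  0.    , 382.6709, 190.2851],
       [  0.    ,   0.    ,   1.    ]]), 'pose': array([[ -0.8485,   0.3548,  -0.3925, 224.377 ],
       [ -0.5287,  -0.54  ,   0.6549, 545.1284],
       [  0.0204,   0.7632,   0.6458, 613.7679],
       [  0.    ,   0.    ,   0.    ,   1.    ]])}
{'clock': 0.1, 'joints': array([-1.0054,  0.3855,  0.0068, -0.0004, -1.194 , -0.2586]), 'joint_vel': array([ 0.0002, -0.0027,  0.0021,  0.0022,  0.0001, -0.    ]), 'joint_efforts': array([  0.0005, -39.332 ,  18.8928,   4.198 ,  -0.0026,   0.    ]), 'position': array([ 188.7228, -595.6286,  403.7429]), 'ee_rot': array([-0.1527,  0.9883,  0.001 , -0.0002]), 'contact_force': array([ 0.8338, -0.0296, -0.9271]), 'wrist_torque': array([-0.0166, -0.0443,  0.034 ]), 'grasp_force': 0.0, 'gripper_width': 85.54282841266748}
```

View pics/top0.png

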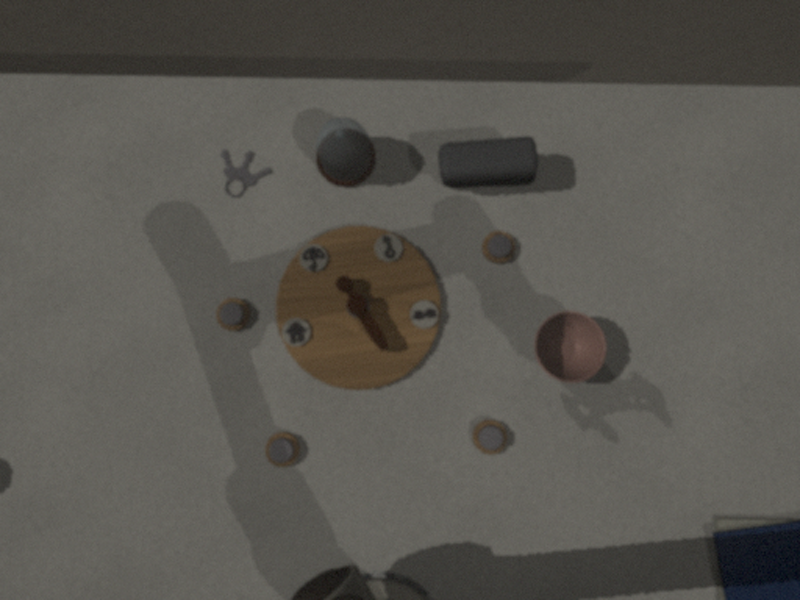

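View pics/side0.png

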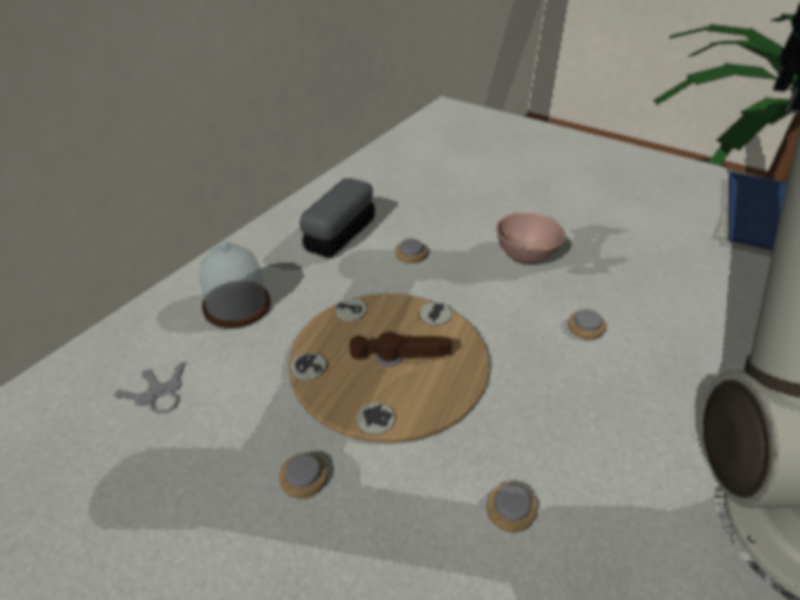

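The top view shows the dial centred near (359,307). The key badge is at (388,247), the glasses at (425,314), the umbrella at (314,258) and the house at (297,332). The pointer hub is near (357,305) with its tip near (388,346). The leftmost button is at (234,314). The side view agrees with this. I'll enlarge the top view.

```bash
cat > h.py <<'E'
import numpy as np
from bench import arm
def world(n,u,v,z):
    m=arm.camera_model(n);K=m["intrinsics"];P=m["pose"]
    d=np.linalg.solve(K,[u,v,1.]);d=P[:3,:3]@[d[0],-d[1],-d[2]];o=P[:3,3]
    return o+d*(z-o[2])/d[2]
def pix(n,p):
    m=arm.camera_model(n);K=m["intrinsics"];P=m["pose"]
    c=P[:3,:3].T@(np.array(p,float)-P[:3,3]);q=K@[c[0],-c[1],-c[2]];return q[:2]/q[2]
E
python3 - <<'E'
import cv2
a=cv2.imread("pics/topraw.png")[130:280,130:330]; cv2.imwrite("pics/topc.png",cv2.convertScaleAbs(cv2.resize(a,(800,600),interpolation=cv2.INTER_CUBIC),alpha=1.8))
from h import *
s=.64
for k,u,v,z in [("dial",359,307,12),("key",388,247,17),("gl",425,314,17),("umb",314,258,17),("house",297,332,17),("b1",231,313,22),("b2",281,451,22),("b3",488,438,22),("b4",498,245,22),("hub",357,303,45),("tip",388,346,42),("tail",345,284,42),("bowl",571,347,55)]:
    print(k,world("top",u*s,v*s,z).round(1))
for k,u,v,z in [("hub",390,343,45),("tip",452,347,30),("key",351,310,17),("b1",303,470,22),("gl",437,313,17)]:
    print(k,world("side",u*s,v*s,z).round(1))
E
```

```text
dial [536.4  46.6  12. ]
key [ 6.392e+02 -1.000e-01  1.700e+01]
gl [526.4 -64.4  17. ]
umb [617.7 124.9  17. ]
house [491.8 148.6  17. ]
b1 [520.9 259.2  22. ]
b2 [298.5 165.9  22. ]
b3 [ 326.2 -169.1   22. ]
b4 [ 645.4 -185.8   22. ]
hub [539.6  48.1  45. ]
tip [470.9  -3.9  42. ]
tail [570.9  68.9  42. ]
bowl [ 475.  -296.2   55. ]
hub [530.   56.3  45. ]
tip [462.2   3.2  30. ]
key [632.2   4.9  17. ]
b1 [514.7 263.5  22. ]
gl [520.4 -60.2  17. ]
```

View pics/topc.png

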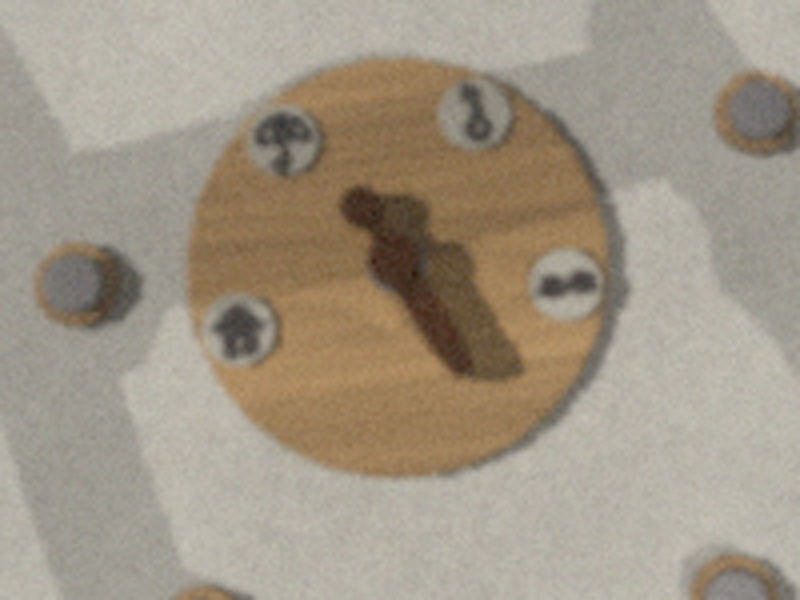

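```bash
python3 - <<'E'
from h import *
from scipy.optimize import least_squares
import cv2
def fit(n,px):
    W=np.array([world(n,u,v,19)[:2] for u,v in px])
    ang=np.radians([-35,-105,35,105])
    f=lambda p:(np.c_[p[0]+112*np.cos(ang+p[2]),p[1]+112*np.sin(ang+p[2])]-W).ravel()
    r=least_squares(f,[536,46,.16]);print(n,r.x[:2],np.degrees(r.x[2]),f(r.x).round(1))
T=[(475,115),(566,285),(284,142),(240,330)]
fit("top",[(u/4+130-.4,v/4+130-.4) for u,v in T])
S=[(350,309),(436,313),(309,366),(376,418)]
fit("side",[(u*.64-.2,v*.64-.2) for u,v in S])
for k,u,v,z in [("hub",397,260,45),("tip",466,373,42),("tail",362,207,42),("b1",72,283,22)]: print(k,world("top",u/4+129.6,v/4+129.6,z).round(1))
a=cv2.imread("pics/sideraw.png")[175:325,165:365]; cv2.imwrite("pics/sidec.png",cv2.convertScaleAbs(cv2.resize(a,(800,600),interpolation=cv2.INTER_CUBIC),alpha=1.4))
E
```

```text
top [537.64677208  48.27815604] 9.120396274695652 [ 0.4 -0.4 -0.3 -1.1  0.7  0.7 -0.8  0.9]
side [533.03777411  53.18355512] 9.230404796416808 [-0.3 -0.9  0.4 -0.5  0.7  0.7 -0.8  0.6]
hub [537.9  47.1  45. ]
tip [467.2   1.6  42. ]
tail [571.9  70.7  42. ]
b1 [520.8 259.8  22. ]
```

View pics/sidec.png

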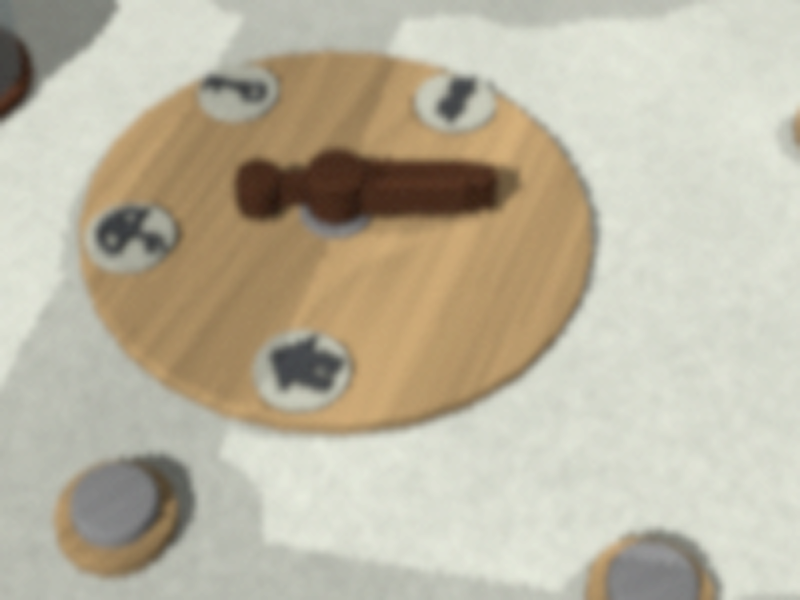

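The side view confirms the layout. The pointer sits at about -147° and the key badge at about -26°, so it needs a counter-clockwise push of about 121°. I'll close the fingers and approach first.

```bash
cat >> h.py <<'E'
import json,os
def rows(wps):
    """wps: world (x,y,z,yawdeg); prints tool-frame rows from the commanded pose, stores the new one"""
    c=json.load(open("cmd.json")) if os.path.exists("cmd.json") else [188.772,-595.79,404.712,-162.43]
    ps=np.radians(c[3]);X=np.array([np.cos(ps),np.sin(ps)]);Y=np.array([np.sin(ps),-np.cos(ps)])
    T=[];R=[]
    for w in wps:
        d=np.array(w[:2])-c[:2]
        T.append([round(float(d@X)*2)/2,round(float(d@Y)*2)/2,round((c[2]-w[2])*2)/2]);R.append([0,0,round(-np.radians(w[3]-c[3]),2)])
    print(json.dumps(T));print(json.dumps(R))
    t=T[-1];p=np.array(c[:2])+t[0]*X+t[1]*Y
    json.dump([*p,c[2]-t[2],c[3]-np.degrees(R[-1][2])],open("cmd.json","w"))
def line(a,b,n): return [list(np.array(a)+(np.array(b)-a)*i/n) for i in range(1,n+1)]
def st():
    s=arm.read_state();q=s["ee_rot"];
    from scipy.spatial.transform import Rotation as R
    x=R.from_quat(q).as_matrix()
    print(s["clock"],s["position"].round(1),np.degrees(np.arctan2(x[1,0],x[0,0])).round(1),s["contact_force"].round(1),s["gripper_width"],s["joints"].round(2),open("cmd.json").read())
P=np.array([535.3,50.7])
def push(th,d,r=60,z=202):
    t=np.radians(th);u=np.array([np.cos(t),np.sin(t)]);n=np.array([-u[1],u[0]])
    return [*(P+r*u-d*n),z,th+90]
E
python3 - <<'E'
from h import *
a=[188.772,-595.79,404.712,-162.43];b=push(-147,50,z=300);print(b)
L=line(a,b,18)
rows(L[:9]);rows(L[9:])
E
```

```text
[np.float64(457.74781417252314), np.float64(59.95518629636956), 300, -57]
[[-25.0, 30.0, 6.0], [-50.5, 60.5, 11.5], [-75.5, 90.5, 17.5], [-101.0, 121.0, 23.5], [-126.0, 151.0, 29.0], [-151.5, 181.5, 35.0], [-176.5, 211.5, 40.5], [-202.0, 242.0, 46.5], [-227.0, 272.0, 52.5]]
[[0, 0, -0.1], [0, 0, -0.2], [0, 0, -0.31], [0, 0, -0.41], [0, 0, -0.51], [0, 0, -0.61], [0, 0, -0.72], [0, 0, -0.82], [0, 0, -0.92]]
[[-39.5, -2.0, 5.5], [-79.0, -3.5, 11.5], [-118.0, -5.5, 17.5], [-157.5, -7.5, 23.0], [-197.0, -9.0, 29.0], [-236.0, -11.0, 35.0], [-275.5, -12.5, 40.5], [-315.0, -14.5, 46.5], [-354.0, -16.0, 52.0]]
[[0, 0, -0.1], [0, 0, -0.2], [0, 0, -0.31], [0, 0, -0.41], [0, 0, -0.51], [0, 0, -0.61], [0, 0, -0.72], [0, 0, -0.82], [0, 0, -0.92]]
```

>>> {"fn": "move_arm", "kwargs": {"fingers": [0,0,0,0,0,0,0,0,0], "travel": [[-25.0,30.0,6.0],[-50.5,60.5,11.5],[-75.5,90.5,17.5],[-101.0,121.0,23.5],[-126.0,151.0,29.0],[-151.5,181.5,35.0],[-176.5,211.5,40.5],[-202.0,242.0,46.5],[-227.0,272.0,52.5]], "dr": [[0,0,-0.1],[0,0,-0.2],[0,0,-0.31],[0,0,-0.41],[0,0,-0.51],[0,0,-0.61],[0,0,-0.72],[0,0,-0.82],[0,0,-0.92]]}}

```text
clock: 1.0
position: [323.1, -266.4, 351.9]
ee_rot: [-0.577, 0.817, 0.0, 0.0]
contact_force: [0.6, 0.1, -0.1]
gripper_width: -0.3
grasp_force: 0.0
```

>>> {"fn": "move_arm", "kwargs": {"fingers": [0,0,0,0,0,0,0,0,0,0], "travel": [[-39.5,-2.0,5.5],[-79.0,-3.5,11.5],[-118.0,-5.5,17.5],[-157.5,-7.5,23.0],[-197.0,-9.0,29.0],[-236.0,-11.0,35.0],[-275.5,-12.5,40.5],[-315.0,-14.5,46.5],[-354.0,-16.0,52.0],[-354.0,-16.0,52.0]], "dr": [[0,0,-0.1],[0,0,-0.2],[0,0,-0.31],[0,0,-0.41],[0,0,-0.51],[0,0,-0.61],[0,0,-0.72],[0,0,-0.82],[0,0,-0.92],[0,0,-0.92]]}}

```text
clock: 2.0
position: [459.1, 63.3, 299.5]
ee_rot: [0.88, -0.474, 0.0, -0.0]
contact_force: [-0.1, -0.2, 0.6]
gripper_width: 0.3
grasp_force: 0.0
```

```bash
python3 - <<'E'
from h import *
import cv2
st()
p=arm.read_state()["position"]
o=[]
for n,c in(("top",(110,120)),("side",(165,130))):
    im=arm.get_image(n)[:,:,::-1].copy()
    print(n,pix(n,p-[0,0,173]))
    o.append(cv2.resize(im[c[1]:c[1]+200,c[0]:c[0]+200],(400,400),interpolation=cv2.INTER_CUBIC))
cv2.imwrite("pics/h1.png",cv2.convertScaleAbs(np.hstack(o),alpha=1.5))
E
```

```text
2.0 [459.1  63.3 299.5] -56.7 [-0.1 -0.2  0.6] 0.3217193052631918 [ 0.49  0.23 -0.52  0.   -0.82  0.09] [457.5709259786741, 59.89063780507104, 300.212, -57.005765695928524]
top [218.82894613 224.70635704]
side [279.70564791 205.35319716]
```

View pics/h1.png

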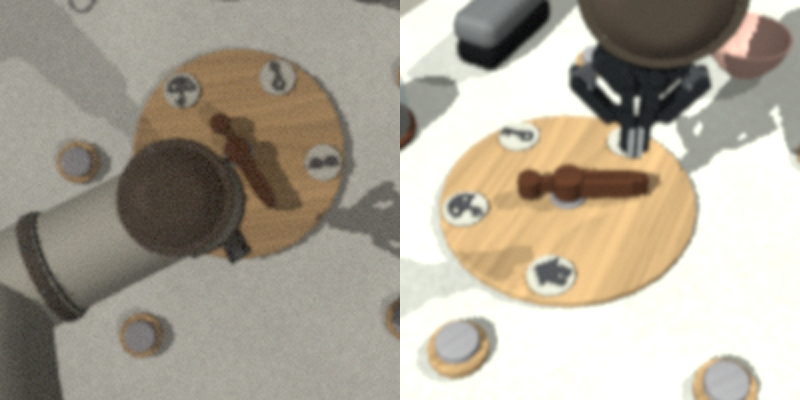

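```bash
python3 - <<'E'
from h import *
st()
rows(line(push(-147,50,z=300),push(-147,45),5)+[push(-147,45)]*2)
E
```

```text
2.1 [457.4  60.6 299.6] -56.9 [-0.6 -0.8  0.3] 0.43405351688281846 [ 0.49  0.22 -0.53 -0.   -0.82  0.09] [457.5709259786741, 59.89063780507104, 300.212, -57.005765695928524]
[[1.0, 0.0, 20.0], [2.0, 0.0, 39.5], [3.0, 0.0, 59.0], [4.0, 0.0, 78.5], [5.0, 0.0, 98.0], [5.0, 0.0, 98.0], [5.0, 0.0, 98.0]]
[[0, 0, -0.0], [0, 0, -0.0], [0, 0, -0.0], [0, 0, -0.0], [0, 0, -0.0], [0, 0, -0.0], [0, 0, -0.0]]
```

>>> {"fn": "move_arm", "kwargs": {"fingers": [0,0,0,0,0,0,0], "travel": [[1.0,0.0,20.0],[2.0,0.0,39.5],[3.0,0.0,59.0],[4.0,0.0,78.5],[5.0,0.0,98.0],[5.0,0.0,98.0],[5.0,0.0,98.0]], "dr": [[0,0,0],[0,0,0],[0,0,0],[0,0,0],[0,0,0],[0,0,0],[0,0,0]]}}

```text
clock: 2.8
position: [460.1, 55.0, 202.5]
ee_rot: [0.879, -0.478, -0.0, 0.0]
contact_force: [0.0, 0.6, 0.3]
gripper_width: -0.3
grasp_force: 0.0
```

```bash
python3 - <<'E'
from h import *
import cv2
st()
p=arm.read_state()["position"]
n="side";im=arm.get_image(n)[:,:,::-1].copy()
print(pix(n,p-[0,0,173]),*[pix(n,[*P,z]) for z in(45,12)])
cv2.imwrite("pics/h2.png",cv2.convertScaleAbs(cv2.resize(im[170:290,190:350],(800,600),interpolation=cv2.INTER_CUBIC),alpha=1.4))
E
```

```text
2.8 [460.1  55.  202.5] -57.1 [0.  0.6 0.3] -0.2511540699667222 [ 0.47  0.38 -0.63  0.   -0.56  0.1 ] [460.293699161282, 55.697010950417514, 202.212, -57.005765695928524]
[278.37207795 237.53638827] [248.9203883 217.0189872] [248.78009213 227.88660632]
```

View pics/h2.png

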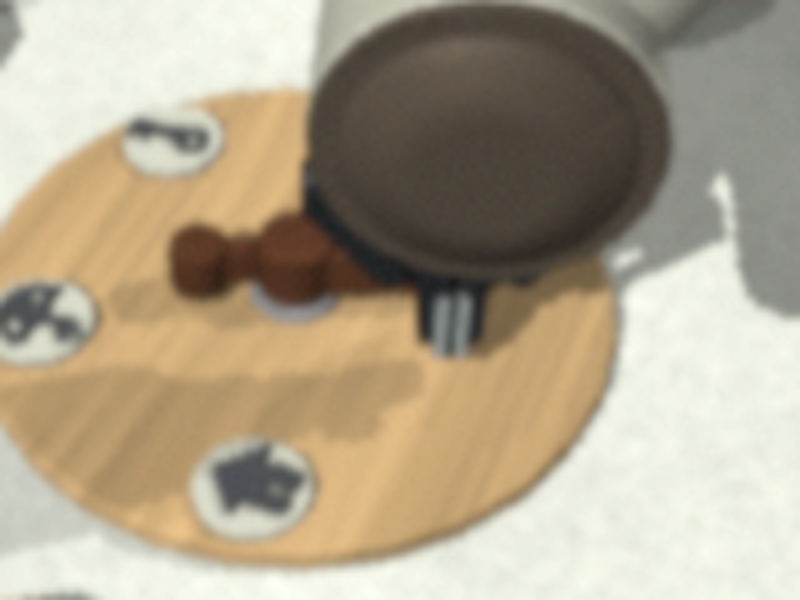

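The fingertips are in front of the arm's left side, at pixel (280.6,240), about 2 px right of the prediction relative to the hub. I'm shifting the pivot estimate to (538,51.5) and sweeping.

```bash
sed -i 's/^P=.*/P=np.array([538,51.5])/' h.py; python3 - <<'E'
from h import *
rows([push(-147,d) for d in(37,29,22)]+[push(-147+6*i,21.5) for i in range(1,8)])
rows([push(-105+6*i,21.5) for i in range(1,11)])
e=[push(-45+4*i,21.5) for i in range(1,5)]
rows(e+[e[-1]]*2)
E
```

```text
[[9.0, -3.0, 0.0], [17.0, -3.0, 0.0], [24.0, -3.0, 0.0], [30.5, -1.0, 0.0], [37.5, 0.5, 0.0], [44.0, 1.0, 0.0], [50.5, 0.5, 0.0], [57.0, 0.0, 0.0], [63.5, -1.5, 0.0], [70.0, -4.0, 0.0]]
[[0, 0, -0.0], [0, 0, -0.0], [0, 0, -0.0], [0, 0, -0.1], [0, 0, -0.21], [0, 0, -0.31], [0, 0, -0.42], [0, 0, -0.52], [0, 0, -0.63], [0, 0, -0.73]]
[[6.5, 2.0, 0.0], [13.0, 3.0, 0.0], [19.5, 3.5, 0.0], [26.0, 3.5, 0.0], [33.0, 2.5, 0.0], [39.5, 1.0, 0.0], [45.5, -1.0, 0.0], [51.5, -4.0, 0.0], [57.5, -7.5, 0.0], [62.5, -11.5, 0.0]]
[[0, 0, -0.11], [0, 0, -0.21], [0, 0, -0.32], [0, 0, -0.42], [0, 0, -0.53], [0, 0, -0.63], [0, 0, -0.74], [0, 0, -0.84], [0, 0, -0.95], [0, 0, -1.05]]
[[4.5, 1.5, 0.0], [8.5, 2.5, 0.0], [13.0, 3.5, 0.0], [17.5, 3.5, 0.0], [17.5, 3.5, 0.0], [17.5, 3.5, 0.0]]
[[0, 0, -0.07], [0, 0, -0.14], [0, 0, -0.21], [0, 0, -0.28], [0, 0, -0.28], [0, 0, -0.28]]
```

>>> {"fn": "move_arm", "kwargs": {"fingers": [0,0,0,0,0,0,0,0,0,0], "travel": [[9.0,-3.0,0.0],[17.0,-3.0,0.0],[24.0,-3.0,0.0],[30.5,-1.0,0.0],[37.5,0.5,0.0],[44.0,1.0,0.0],[50.5,0.5,0.0],[57.0,0.0,0.0],[63.5,-1.5,0.0],[70.0,-4.0,0.0]], "dr": [[0,0,0],[0,0,0],[0,0,0],[0,0,-0.1],[0,0,-0.21],[0,0,-0.31],[0,0,-0.42],[0,0,-0.52],[0,0,-0.63],[0,0,-0.73]]}}

```text
clock: 3.85
position: [501.5, -1.7, 202.3]
ee_rot: [0.991, -0.13, -0.001, 0.0]
contact_force: [-1.5, -0.1, 0.7]
gripper_width: 0.3
grasp_force: 0.6
```

>>> {"fn": "move_arm", "kwargs": {"fingers": [0,0,0,0,0,0,0,0,0,0], "travel": [[6.5,2.0,0.0],[13.0,3.0,0.0],[19.5,3.5,0.0],[26.0,3.5,0.0],[33.0,2.5,0.0],[39.5,1.0,0.0],[45.5,-1.0,0.0],[51.5,-4.0,0.0],[57.5,-7.5,0.0],[62.5,-11.5,0.0]], "dr": [[0,0,-0.11],[0,0,-0.21],[0,0,-0.32],[0,0,-0.42],[0,0,-0.53],[0,0,-0.63],[0,0,-0.74],[0,0,-0.84],[0,0,-0.95],[0,0,-1.05]]}}

```text
clock: 4.85
position: [565.0, -7.0, 202.1]
ee_rot: [0.923, 0.384, -0.001, -0.0]
contact_force: [-0.8, -0.7, -0.7]
gripper_width: 0.2
grasp_force: 0.7
```

>>> {"fn": "move_arm", "kwargs": {"fingers": [0,0,0,0,0,0], "travel": [[4.5,1.5,0.0],[8.5,2.5,0.0],[13.0,3.5,0.0],[17.5,3.5,0.0],[17.5,3.5,0.0],[17.5,3.5,0.0]], "dr": [[0,0,-0.07],[0,0,-0.14],[0,0,-0.21],[0,0,-0.28],[0,0,-0.28],[0,0,-0.28]]}}

```text
clock: 5.45
position: [579.9, 3.4, 202.2]
ee_rot: [0.862, 0.507, 0.0, -0.0]
contact_force: [-0.4, -0.9, 0.5]
gripper_width: -0.1
grasp_force: 0.2
```

```bash
python3 - <<'E'
from h import *
import cv2
st()
o=[]
for n,c in(("top",(130,120)),("side",(165,150))):
    im=arm.get_image(n)[:,:,::-1].copy()
    o.append(cv2.resize(im[c[1]:c[1]+200,c[0]:c[0]+200],(400,400),interpolation=cv2.INTER_CUBIC))
cv2.imwrite("pics/h3.png",cv2.convertScaleAbs(np.hstack(o),alpha=1.5))
rows([push(-29,d) for d in(30,40,50)]+[push(-29,50,z=202+30*i) for i in range(1,5)])
c=json.load(open("cmd.json"));rows(line(c,[440,200,320,61],7)+[[440,200,320,61]]*2)
E
```

```text
5.45 [579.9   3.4 202.2] 60.9 [-0.4 -0.9  0.5] -0.10610450689073521 [ 0.28  0.53 -0.34 -0.   -0.7   2.35] [579.9505605766111, 3.792093353802546, 202.212, 61.02354010102107]
[[-8.5, 0.0, 0.0], [-18.5, 0.0, 0.0], [-28.5, 0.0, 0.0], [-28.5, 0.0, -30.0], [-28.5, 0.0, -60.0], [-28.5, 0.0, -90.0], [-28.5, 0.0, -120.0]]
[[0, 0, 0.0], [0, 0, 0.0], [0, 0, 0.0], [0, 0, 0.0], [0, 0, 0.0], [0, 0, 0.0], [0, 0, 0.0]]
[[19.0, -31.0, 0.5], [38.0, -62.0, 0.5], [56.5, -93.0, 1.0], [75.5, -124.5, 1.5], [94.5, -155.5, 1.5], [113.5, -186.5, 2.0], [132.5, -217.5, 2.0], [132.5, -217.5, 2.0], [132.5, -217.5, 2.0]]
[[0, 0, 0.0], [0, 0, 0.0], [0, 0, 0.0], [0, 0, 0.0], [0, 0, 0.0], [0, 0, 0.0], [0, 0, 0.0], [0, 0, 0.0], [0, 0, 0.0]]
```

View pics/h3.png

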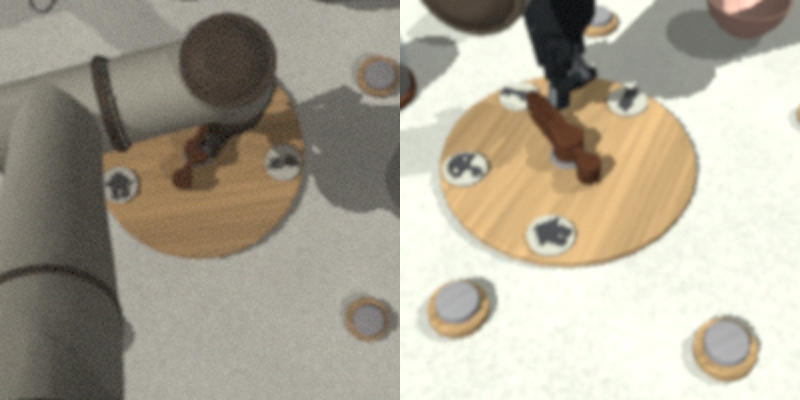

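>>> {"fn": "move_arm", "kwargs": {"fingers": [0,0,0,0,0,0,0], "travel": [[-8.5,0.0,0.0],[-18.5,0.0,0.0],[-28.5,0.0,0.0],[-28.5,0.0,-30.0],[-28.5,0.0,-60.0],[-28.5,0.0,-90.0],[-28.5,0.0,-120.0]], "dr": [[0,0,0],[0,0,0],[0,0,0],[0,0,0],[0,0,0],[0,0,0],[0,0,0]]}}

```text
clock: 6.25
position: [565.4, -21.9, 323.4]
ee_rot: [0.862, 0.507, -0.0, -0.0]
contact_force: [0.3, 0.2, 0.3]
gripper_width: -0.1
grasp_force: 0.0
```

```bash
python3 - <<'E'
from h import *
a=np.radians(61.0235)
c=[579.95-28.5*np.cos(a),3.79-28.5*np.sin(a),322.212,61.0235]
json.dump(c,open("cmd.json","w"));st()
b=[430,-240,330,61];rows(line(c,b,7)+[b])
E
```

```text
6.25 [565.4 -21.9 323.4] 61.0 [0.3 0.2 0.3] -0.07790156233147659 [ 0.25  0.36 -0.25 -0.   -0.96  2.39] [566.1431507143398, -21.142326662448927, 322.212, 61.0235]
[[-37.0, -2.0, -1.0], [-73.5, -3.5, -2.0], [-110.5, -5.5, -3.5], [-147.0, -7.5, -4.5], [-184.0, -9.5, -5.5], [-220.5, -11.0, -6.5], [-257.5, -13.0, -8.0], [-257.5, -13.0, -8.0]]
[[0, 0, 0.0], [0, 0, 0.0], [0, 0, 0.0], [0, 0, 0.0], [0, 0, 0.0], [0, 0, 0.0], [0, 0, 0.0], [0, 0, 0.0]]
```

>>> {"fn": "move_arm", "kwargs": {"fingers": [0,0,0,0,0,0,0,0], "travel": [[-37.0,-2.0,-1.0],[-73.5,-3.5,-2.0],[-110.5,-5.5,-3.5],[-147.0,-7.5,-4.5],[-184.0,-9.5,-5.5],[-220.5,-11.0,-6.5],[-257.5,-13.0,-8.0],[-257.5,-13.0,-8.0]], "dr": [[0,0,0.1],[0,0,0.2],[0,0,0.3],[0,0,0.4],[0,0,0.5],[0,0,0.6],[0,0,0.7],[0,0,0.7]]}}

```text
clock: 7.05
position: [427.0, -242.8, 330.3]
ee_rot: [0.984, 0.178, -0.0, -0.0]
contact_force: [-0.2, 0.1, 0.5]
gripper_width: 0.6
grasp_force: 0.0
```

```bash
python3 - <<'E'
from h import *
import cv2
c=json.load(open("cmd.json"));c[3]=61.0235-np.degrees(.7);json.dump(c,open("cmd.json","w"));st()
im=np.mean([arm.get_image("top") for _ in range(4)],0).astype(np.uint8)[:,:,::-1]
cv2.imwrite("pics/t3raw.png",im)
cv2.imwrite("pics/t3.png",cv2.convertScaleAbs(cv2.resize(im[135:255,165:325],(800,600),interpolation=cv2.INTER_CUBIC),alpha=1.8))
E
```

```text
7.05 [ 427.  -242.8  330.3] 20.5 [-0.2  0.1  0.5] 0.6156023921956962 [-0.19  0.23 -0.42 -0.   -0.92  2.11] [430.02441605927436, -240.1102240262038, 330.212, 20.916454340842378]
```

View pics/t3.png

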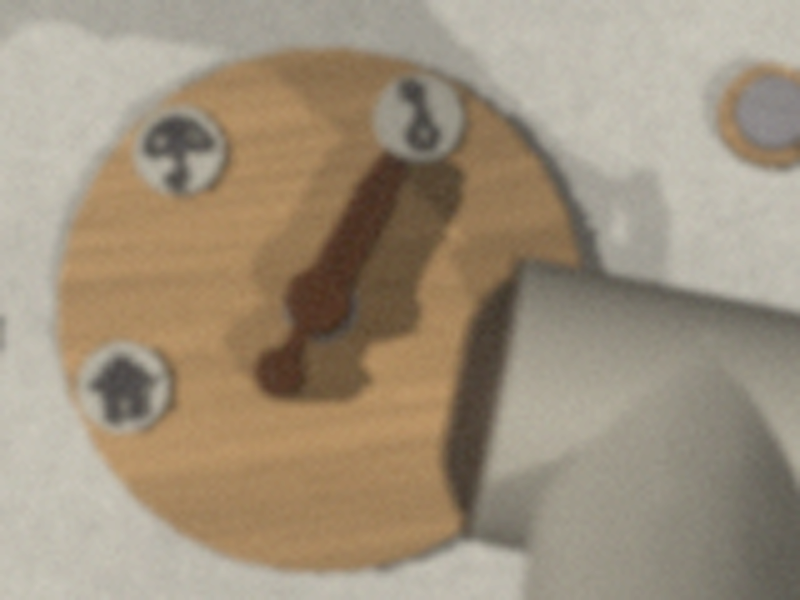

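The arm now points close to the key badge: tip at crop (399,155), hub (321,298), tail (283,368), badge centre (419,117). Next I'll work out the angle error.

```bash
python3 - <<'E'
from h import *
import cv2
w=lambda u,v,z:world("top",u/5+164.6,v/5+134.6,z)[:2]
ang=lambda d:np.degrees(np.arctan2(d[1],d[0]))
k,h,t,ta=w(419,117,19),w(321,298,45),w(399,155,42),w(283,368,42)
ho=w(124,385,19);um=w(180,150,19)
print("key-tail,key-hub,tip-tail,tip-hub",ang(k-ta),ang(k-h),ang(t-ta),ang(t-h),"lens",np.linalg.norm(t-h),np.linalg.norm(k-h),h,k)
im=cv2.imread("pics/t3raw.png")[135:255,165:325]
hsv=cv2.cvtColor(cv2.GaussianBlur(im,(3,3),0),cv2.COLOR_BGR2HSV)
m=((hsv[...,2]<62)&(hsv[...,1]>110)).astype(np.uint8)
n,l,s,c=cv2.connectedComponentsWithStats(m);i=1+s[1:,4].argmax();print(s[i])
p=np.argwhere(l==i)[:,::-1]
W=np.array([world("top",u+165,v+135,36)[:2] for u,v in p])
d=cv2.fitLine(W.astype(np.float32),cv2.DIST_HUBER,0,.01,.01).ravel();print("fit",ang(-d[:2]),ang(d[:2]),d, "key off line", np.cross(d[:2],k-d[2:]))
E
```

```text
key-tail,key-hub,tip-tail,tip-hub -25.926142047089193 -25.425331171512905 -26.942505717352795 -26.770841290325336 lens 84.33045380482362 110.85072699325151 [538.8819017  47.2899582] [ 6.38996244e+02 -3.02079610e-01]
[ 51  31  33  49 629]
fit 153.61227 -26.38773 [ 8.9580697e-01 -4.4444337e-01  5.4853223e+02  3.8267517e+01] key off line 5.655219904143266<stdin>:14: DeprecationWarning: Arrays of 2-dimensional vectors are deprecated. Use arrays of 3-dimensional vectors instead. (deprecated in NumPy 2.0)
```

```bash
python3 - <<'E'
from h import *
import cv2
im=np.mean([arm.get_image("side") for _ in range(4)],0).astype(np.uint8)[:,:,::-1]
cv2.imwrite("pics/s4.png",cv2.convertScaleAbs(cv2.resize(im[180:270,195:315],(800,600),interpolation=cv2.INTER_CUBIC),alpha=1.3))
E
```

```text
(no output)
```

View pics/s4.png

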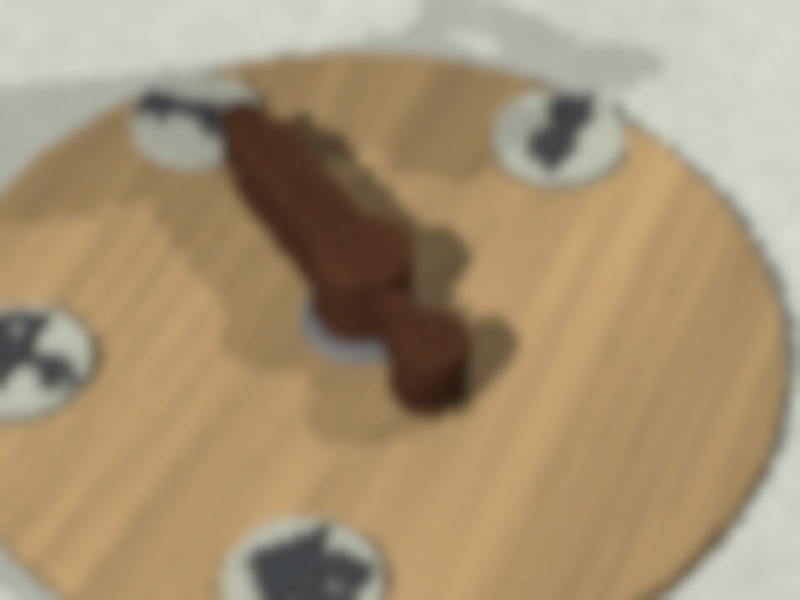

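In the side view the tip top is at (245,110), the hub top at (363,243) and the counterweight top at (432,328). The key badge centre is at (196,122).

```bash
python3 - <<'E'
from h import *
k=120/800
w=lambda u,v,z:world("side",u*k+194.6,v*k+179.6,z)[:2]
ang=lambda d:np.degrees(np.arctan2(d[1],d[0])).round(2)
b=w(196,122,17);h=w(363,243,45);t=w(245,110,42);ta=w(432,328,42)
print(h,b,np.linalg.norm(b-h),np.linalg.norm(t-h),np.linalg.norm(ta-h),"key-hub",ang(b-h),"tip-hub",ang(t-h),"tip-tail",ang(t-ta))
st()
c=json.load(open("cmd.json"));A=push(-28,50,z=300)
rows(line(c,A,7)+[A]);
B=push(-28,40);rows(line(A,B,4)+[push(-28,d) for d in(34,28,23.5,21.5,21.5,21.5)])
rows([push(-28,d) for d in(30,40,50)]+[push(-28,50,z=202+30*i) for i in range(1,5)])
E
```

```text
[536.66280775  48.06423885] [634.45397009   4.2599695 ] 107.15374675645707 78.654238484941 40.648888108638864 key-hub -24.13 tip-hub -26.67 tip-tail -26.27
7.45 [ 430.4 -239.4  330.1] 21.0 [-0.3  0.2  0.8] 0.31986643824038463 [-0.18  0.23 -0.42 -0.   -0.92  2.11] [430.02441605927436, -240.1102240262038, 330.212, 20.916454340842378]
[[29.5, -22.5, 4.5], [59.0, -44.5, 8.5], [88.5, -67.0, 13.0], [118.0, -89.0, 17.5], [147.5, -111.5, 21.5], [177.0, -133.5, 26.0], [206.5, -156.0, 30.0], [206.5, -156.0, 30.0]]
[[0, 0, -0.1], [0, 0, -0.2], [0, 0, -0.31], [0, 0, -0.41], [0, 0, -0.51], [0, 0, -0.61], [0, 0, -0.72], [0, 0, -0.72]]
[[2.5, 0.5, 24.5], [5.0, 0.5, 49.0], [7.5, 0.5, 73.5], [10.0, 0.5, 98.0], [16.0, 0.5, 98.0], [22.0, 0.5, 98.0], [26.5, 0.5, 98.0], [28.5, 0.5, 98.0], [28.5, 0.5, 98.0], [28.5, 0.5, 98.0]]
[[0, 0, 0.0], [0, 0, 0.0], [0, 0, 0.0], [0, 0, 0.0], [0, 0, 0.0], [0, 0, 0.0], [0, 0, 0.0], [0, 0, 0.0], [0, 0, 0.0], [0, 0, 0.0]]
[[-8.5, 0.0, 0.0], [-18.5, 0.0, 0.0], [-28.5, 0.0, 0.0], [-28.5, 0.0, -30.0], [-28.5, 0.0, -60.0], [-28.5, 0.0, -90.0], [-28.5, 0.0, -120.0]]
[[0, 0, 0.0], [0, 0, 0.0], [0, 0, 0.0], [0, 0, 0.0], [0, 0, 0.0], [0, 0, 0.0], [0, 0, 0.0]]
```

Both cameras put the pointer about 1° short (-26.6° against -25.7°). I'll nudge it 1° further.

>>> {"fn": "move_arm", "kwargs": {"fingers": [0,0,0,0,0,0,0,0], "travel": [[29.5,-22.5,4.5],[59.0,-44.5,8.5],[88.5,-67.0,13.0],[118.0,-89.0,17.5],[147.5,-111.5,21.5],[177.0,-133.5,26.0],[206.5,-156.0,30.0],[206.5,-156.0,30.0]], "dr": [[0,0,-0.1],[0,0,-0.2],[0,0,-0.31],[0,0,-0.41],[0,0,-0.51],[0,0,-0.61],[0,0,-0.72],[0,0,-0.72]]}}

```text
clock: 8.25
position: [569.3, -16.7, 299.4]
ee_rot: [0.855, 0.519, 0.0, 0.0]
contact_force: [-0.2, -0.7, -0.7]
gripper_width: -0.0
grasp_force: 0.0
```

>>> {"fn": "move_arm", "kwargs": {"fingers": [0,0,0,0,0,0,0,0,0,0], "travel": [[2.5,0.5,24.5],[5.0,0.5,49.0],[7.5,0.5,73.5],[10.0,0.5,98.0],[16.0,0.5,98.0],[22.0,0.5,98.0],[26.5,0.5,98.0],[28.5,0.5,98.0],[28.5,0.5,98.0],[28.5,0.5,98.0]], "dr": [[0,0,0],[0,0,0],[0,0,0],[0,0,0],[0,0,0],[0,0,0],[0,0,0],[0,0,0],[0,0,0],[0,0,0]]}}

```text
clock: 9.25
position: [580.9, 4.4, 202.9]
ee_rot: [0.856, 0.516, 0.001, 0.0]
contact_force: [0.7, 0.2, 0.7]
gripper_width: 0.2
grasp_force: 0.0
```

>>> {"fn": "move_arm", "kwargs": {"fingers": [0,0,0,0,0,0,0], "travel": [[-8.5,0.0,0.0],[-18.5,0.0,0.0],[-28.5,0.0,0.0],[-28.5,0.0,-30.0],[-28.5,0.0,-60.0],[-28.5,0.0,-90.0],[-28.5,0.0,-120.0]], "dr": [[0,0,0],[0,0,0],[0,0,0],[0,0,0],[0,0,0],[0,0,0],[0,0,0]]}}

```text
clock: 9.95
position: [566.9, -21.8, 323.3]
ee_rot: [0.857, 0.516, -0.0, -0.0]
contact_force: [1.0, -0.4, 0.5]
gripper_width: 0.3
grasp_force: 0.0
```

```bash
python3 - <<'E'
from h import *
st()
c=json.load(open("cmd.json"))
B=[520,261,300,20];rows(line(c,B,8)+[B])
rows([[*B[:2],z,20] for z in(270,245,225,212,206)])
E
```

```text
9.95 [566.9 -21.8 323.3] 62.1 [ 1.  -0.4  0.5] 0.2690689680229225 [ 0.25  0.36 -0.25 -0.   -0.96  2.41] [567.6656639167776, -20.901948340167053, 322.212, 62.16941559026165]
[[28.5, -21.5, 3.0], [57.0, -43.5, 5.5], [85.0, -65.0, 8.5], [113.5, -87.0, 11.0], [142.0, -108.5, 14.0], [170.5, -130.5, 16.5], [198.5, -152.0, 19.5], [227.0, -174.0, 22.0], [227.0, -174.0, 22.0]]
[[0, 0, 0.09], [0, 0, 0.18], [0, 0, 0.28], [0, 0, 0.37], [0, 0, 0.46], [0, 0, 0.55], [0, 0, 0.64], [0, 0, 0.74], [0, 0, 0.74]]
[[0.0, 0.0, 30.0], [0.0, 0.0, 55.0], [0.0, 0.0, 75.0], [0.0, 0.0, 88.0], [0.0, 0.0, 94.0]]
[[0, 0, -0.0], [0, 0, -0.0], [0, 0, -0.0], [0, 0, -0.0], [0, 0, -0.0]]
```

>>> {"fn": "move_arm", "kwargs": {"fingers": [0,0,0,0,0,0,0,0,0], "travel": [[28.5,-21.5,3.0],[57.0,-43.5,5.5],[85.0,-65.0,8.5],[113.5,-87.0,11.0],[142.0,-108.5,14.0],[170.5,-130.5,16.5],[198.5,-152.0,19.5],[227.0,-174.0,22.0],[227.0,-174.0,22.0]], "dr": [[0,0,0.09],[0,0,0.18],[0,0,0.28],[0,0,0.37],[0,0,0.46],[0,0,0.55],[0,0,0.64],[0,0,0.74],[0,0,0.74]]}}

```text
clock: 10.85
position: [519.1, 263.6, 299.7]
ee_rot: [0.985, 0.173, 0.0, -0.0]
contact_force: [-0.2, -0.3, -1.1]
gripper_width: -0.3
grasp_force: 0.0
```

>>> {"fn": "move_arm", "kwargs": {"fingers": [0,0,0,0,0,0], "travel": [[0,0,30],[0,0,55],[0,0,75],[0,0,88],[0,0,96],[0,0,96]], "dr": [[0,0,0],[0,0,0],[0,0,0],[0,0,0],[0,0,0],[0,0,0]]}}

```text
clock: 11.45
position: [519.7, 260.4, 203.5]
ee_rot: [0.985, 0.171, -0.001, 0.0]
contact_force: [-0.2, 0.2, 0.6]
gripper_width: 0.0
grasp_force: 0.0
```

```bash
python3 - <<'E'
from h import *
import cv2
st()
im=np.mean([arm.get_image("side") for _ in range(3)],0).astype(np.uint8)[:,:,::-1]
cv2.imwrite("pics/s5.png",cv2.convertScaleAbs(cv2.resize(im[180:330,155:355],(800,600),interpolation=cv2.INTER_CUBIC),alpha=1.3))
E
```

```text
11.45 [519.7 260.4 203.5] 19.7 [-0.2  0.2  0.6] 0.04553857184654845 [ 0.74  0.53 -0.33 -0.   -0.71  1.17] [519.7688535714678, 261.0748158776412, 206.212, 19.770538750580734]
```

View pics/s5.png

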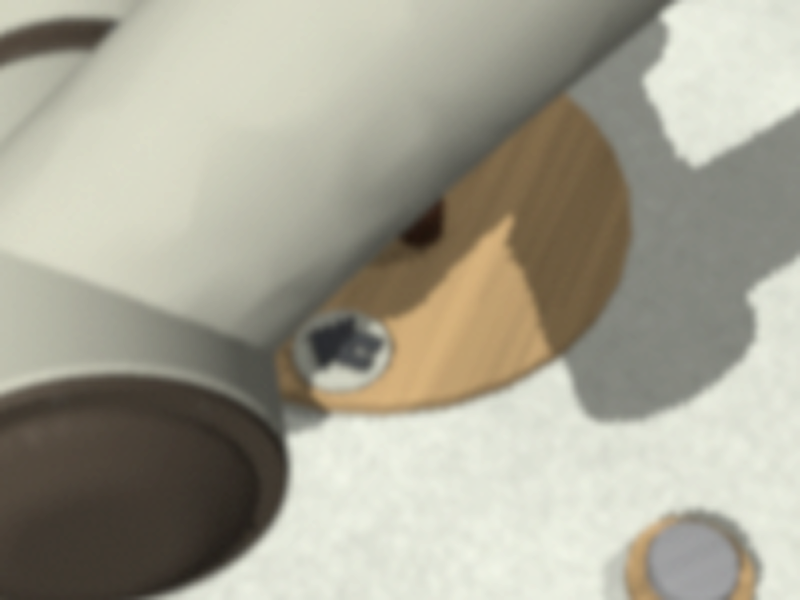

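The arm hides the button in this view. I'll press down in small steps and watch the force.

>>> {"fn": "move_arm", "kwargs": {"fingers": [0,0,0,0,0,0], "travel": [[0,0,5],[0,0,8],[0,0,10],[0,0,12],[0,0,14],[0,0,14]], "dr": [[0,0,0],[0,0,0],[0,0,0],[0,0,0],[0,0,0],[0,0,0]]}}

```text
clock: 12.2
position: [519.6, 261.2, 190.4]
ee_rot: [0.985, 0.172, 0.0, 0.0]
contact_force: [-1.0, -0.6, 4.6]
gripper_width: -0.2
grasp_force: 2.1
```

>>> {"fn": "move_arm", "kwargs": {"fingers": [0,0,0,0], "travel": [[0,0,1],[0,0,2],[0,0,3],[0,0,3]], "dr": [[0,0,0],[0,0,0],[0,0,0],[0,0,0]]}}

```text
clock: 12.6
position: [519.6, 261.3, 189.3]
ee_rot: [0.985, 0.172, 0.0, 0.0]
contact_force: [-5.5, -0.5, 14.7]
gripper_width: 0.2
grasp_force: 7.6
```

The button is bottomed out at 14.7 N and z = 189. Now I'll lift off and check the result numerically.

>>> {"fn": "move_arm", "kwargs": {"fingers": [0,0,0,0,0,0,0], "travel": [[0,0,-3],[0,0,-8],[0,0,-20],[0,0,-45],[0,0,-80],[0,0,-120],[0,0,-160]], "dr": [[0,0,0],[0,0,0],[0,0,0],[0,0,0],[0,0,0],[0,0,0],[0,0,0]]}}

```text
clock: 13.3
position: [519.5, 260.9, 348.8]
ee_rot: [0.985, 0.172, -0.0, 0.0]
contact_force: [0.9, 0.9, 0.2]
gripper_width: 0.1
grasp_force: 0.0
```

```bash
python3 - <<'E'
from h import *
c=[519.77,261.07,347.2,19.77]
json.dump(c,open("cmd.json","w"));st()
m=[480,-100,380,0];b=[300,-450,390,-40];rows(line(c,m,9));rows(line(m,b,9)+[b])
E
```

```text
13.3 [519.5 260.9 348.8] 19.8 [0.9 0.9 0.2] 0.05433464534979498 [ 0.74  0.36 -0.18  0.   -1.03  1.17] [519.77, 261.07, 347.2, 19.77]
[[-17.5, 36.5, -3.5], [-35.5, 72.5, -7.5], [-53.0, 109.0, -11.0], [-71.0, 145.0, -14.5], [-88.5, 181.5, -18.0], [-106.5, 217.5, -22.0], [-124.0, 254.0, -25.5], [-142.0, 290.0, -29.0], [-159.5, 326.5, -33.0]]
[[0, 0, 0.04], [0, 0, 0.08], [0, 0, 0.12], [0, 0, 0.15], [0, 0, 0.19], [0, 0, 0.23], [0, 0, 0.27], [0, 0, 0.31], [0, 0, 0.35]]
[[-20.0, 39.0, -1.0], [-39.5, 78.0, -2.0], [-59.5, 117.0, -3.0], [-79.5, 156.0, -4.0], [-99.0, 195.0, -5.5], [-119.0, 234.0, -6.5], [-139.0, 273.0, -7.5], [-158.5, 312.0, -8.5], [-178.5, 351.0, -10.0], [-178.5, 351.0, -10.0]]
[[0, 0, 0.07], [0, 0, 0.15], [0, 0, 0.23], [0, 0, 0.31], [0, 0, 0.38], [0, 0, 0.46], [0, 0, 0.54], [0, 0, 0.62], [0, 0, 0.69], [0, 0, 0.69]]
```

>>> {"fn": "move_arm", "kwargs": {"fingers": [0,0,0,0,0,0,0,0,0], "travel": [[-17.5,36.5,-3.5],[-35.5,72.5,-7.5],[-53.0,109.0,-11.0],[-71.0,145.0,-14.5],[-88.5,181.5,-18.0],[-106.5,217.5,-22.0],[-124.0,254.0,-25.5],[-142.0,290.0,-29.0],[-159.5,326.5,-33.0]], "dr": [[0,0,0.04],[0,0,0.08],[0,0,0.12],[0,0,0.15],[0,0,0.19],[0,0,0.23],[0,0,0.27],[0,0,0.31],[0,0,0.35]]}}

```text
clock: 14.2
position: [479.4, -101.7, 380.7]
ee_rot: [1.0, -0.003, 0.0, -0.0]
contact_force: [0.9, 0.3, -0.4]
gripper_width: -0.3
grasp_force: 0.0
```

>>> {"fn": "move_arm", "kwargs": {"fingers": [0,0,0,0,0,0,0,0,0,0], "travel": [[-20.0,39.0,-1.0],[-39.5,78.0,-2.0],[-59.5,117.0,-3.0],[-79.5,156.0,-4.0],[-99.0,195.0,-5.5],[-119.0,234.0,-6.5],[-139.0,273.0,-7.5],[-158.5,312.0,-8.5],[-178.5,351.0,-10.0],[-178.5,351.0,-10.0]], "dr": [[0,0,0.07],[0,0,0.15],[0,0,0.23],[0,0,0.31],[0,0,0.38],[0,0,0.46],[0,0,0.54],[0,0,0.62],[0,0,0.69],[0,0,0.69]]}}

```text
clock: 15.2
position: [297.6, -453.6, 390.1]
ee_rot: [0.939, -0.344, -0.0, 0.0]
contact_force: [-0.7, 1.1, -0.2]
gripper_width: 0.1
grasp_force: 0.0
```

```bash
python3 - <<'E'
from h import *
import cv2
st()
ang=lambda d:float(np.degrees(np.arctan2(d[1],d[0])).round(2))
new=np.mean([arm.get_image("side") for _ in range(6)],0)[:,:,::-1]
newt=np.mean([arm.get_image("top") for _ in range(6)],0)[:,:,::-1]
cv2.imwrite("pics/t6raw.png",newt)
# red-brown wood: hue ratio test r/b and darkness; line fit for old and new top picture with the same test
for nm,im in(("start",cv2.imread("pics/topraw.png")),("push1",cv2.imread("pics/t3raw.png")),("now",newt)):
    im=cv2.GaussianBlur(np.asarray(im,np.float32),(3,3),0)[135:255,165:325]
    r=im[...,2];b=im[...,0];g=im[...,1]
    m=((r>1.35*g)&(r<75)&(r>1.5*b)).astype(np.uint8)
    n,l,s,_=cv2.connectedComponentsWithStats(m)
    i=1+s[1:,4].argmax();p=np.argwhere(l==i)[:,::-1]
    W=np.array([world("top",u+165,v+135,40)[:2] for u,v in p],np.float32)
    d=cv2.fitLine(W,cv2.DIST_L2,0,.01,.01).ravel();e=(W-d[2:])@d[:2]
    print(nm,s[i],"angle",ang(d[:2]),"len",e.max()-e.min(),"at",d[2:],"off hub",d[0]*(48-d[3])-d[1]*(538-d[2]))
E
```

```text
15.2 [ 297.6 -453.6  390.1] -40.2 [-0.7  1.1 -0.2] 0.09512571127527708 [-0.69  0.26 -0.22  0.   -1.1   1.56] [299.87361780857384, -450.24796761191647, 390.2, -39.817610693605616]
start [ 51  42  32  46 369] angle 33.68000030517578 len 134.0858 at [527.02277   40.843105] off hub -0.13096142
push1 [ 51  32  29  47 387] angle -26.68000030517578 len 132.30426 at [550.3385    43.022877] off hub -1.0925126
now [ 52  31  27  48 397] angle -24.170000076293945 len 132.42398 at [551.0084    43.249527] off hub -0.9925513[ WARN:0@13.526] global loadsave.cpp:1063 imwrite_ Unsupported depth image for selected encoder is fallbacked to CV_8U.
```

```bash
python3 - <<'E'
from h import *
import cv2
from scipy.optimize import least_squares
im=cv2.imread("pics/t6raw.png").astype(np.float32);im=cv2.GaussianBlur(im,(3,3),0)
C=[]
nom=[(635,0),(527,-62),(617,125),(494,150)]
for q in nom:
    u,v=pix("top",[*q,17]);u0,v0=int(u)-17,int(v)-17
    a=cv2.resize(im[v0:v0+35,u0:u0+35],None,fx=6,fy=6,interpolation=cv2.INTER_LINEAR)
    m=(a[...,0]>.72*a[...,2]).astype(np.uint8)   # grey/white rather than wood
    yy,xx=np.mgrid[:210,:210];m[np.hypot(xx-105,yy-105)>75]=0
    m=cv2.morphologyEx(m,cv2.MORPH_OPEN,np.ones((9,9)))
    cs=max(cv2.findContours(m,cv2.RETR_EXTERNAL,cv2.CHAIN_APPROX_NONE)[0],key=cv2.contourArea)
    (x,y),ax,_=cv2.fitEllipse(cv2.convexHull(cs))
    w=world("top",(x+.5)/6-.5+u0,(y+.5)/6-.5+v0,17)[:2];C.append(w);print(q,w,np.array(ax)/6*2.55)
C=np.array(C);ang=np.radians([-35,-105,35,105])
f=lambda p:(np.c_[p[0]+112*np.cos(ang+p[2]),p[1]+112*np.sin(ang+p[2])]-C).ravel()
r=least_squares(f,[538,48,.16]);print(r.x[:2],"key angle",np.degrees(r.x[2])-35,f(r.x).round(1))
E
```

```text
(635, 0) [641.53845094  -1.45807995] [47.56601868 54.42450676]
(527, -62) [526.99692193 -66.2558046 ] [47.49261189 57.05368843]
(617, 125) [622.22921434 130.12902185] [47.90737209 56.51177063]
(494, 150) [492.05107963 154.50505995] [47.60098572 56.93224411]
[539.71157295  49.32146745] key angle -26.00022213511169 [-1.2  1.7  1.   4.2 -2.  -3.   2.1 -2.9]
```

The pointer reads about 1.7° (3 mm) past the badge centre, which is well within the emblem and close to what I can measure. The button was pressed and released, nothing else was touched, and the arm is clear. I'm handing in.

```bash
python3 -c "
from bench import arm
print(arm.job_done())"
```

```text
the job is handed in; nothing more can be done
None
```

The job is handed in: the pointer points at the key emblem, about 1.7° (3 mm) past its middle by my measurement. I then pressed the chime button to its stop (14.7 N) and lifted off, but did not check by camera that it came back up.

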